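# Grip a glass rod end in the rod vise with the coarse ring, then the fine knob

## Robot

A 6-joint arm with a two-finger parallel gripper is mounted at the origin on a cart in front of the work surface, level with it; the furniture and walls round the work are solid. World frame = base frame: x ahead of the robot, y to its left, z up, the work surface at z = 0. Lengths are in m, angles in rad, forces in N, time in s.
With the tool pointing down it reaches from about 0.4 to 0.825 m from the base axis. Payload 7 kg.
Tool frame: the origin (TCP) lies midway between the tips of the shut fingers; the grasp point (between the pads) lies 19 mm behind it; z points along the fingers, y is the line along which they close (so a half turn about z gives the same grasp; the last joint's range is limited). The gripper opens to 88 mm and grips with 3 to 60 N. Pads are 19 mm wide; open, the fingers measure 130 mm over their backs; the gripper's body (78 mm by 193 mm) begins 47 mm behind the grasp point.
Start: joints at [-0.901, 0.359, 0.012, 0, -1.224, -0.288], TCP at [0.251, -0.626, 0.227] pointing down, gripper open.
Joint ranges: [-3.07, 3.07], [-1.43, 2.12], [-1.02, 1.25], [-3.03, 1.67], [-3.05, -0], [-3.03, 3.03]. Speed limits (rad/s): [2.39, 2.39, 3.01, 3.14, 3.14, 3.14].

## Interface

Orientations are given as a 3x3 rotation matrix whose columns are the frame's x, y, z axes.
In Python, from workcell import ctrl gives the robot as it stands.
- The arm moves only by the tool move_arm, never from a script. Its argument "targets" is a list of rows, each a list of 4 numbers: the shift along the tool's x, y, z in mm, then the turn about the tool's z in rad. A call has 1 to 8 rows; each row shifts and turns the commanded pose from where the row before left it, along the tool's axes as they then stand; what a row does not reach is not made up. A row lasts 1/8 s, in which the tool goes at most 62.5 mm and 10.7 degrees, less where a joint would pass 70% of its speed; a pose out of reach is approached as far as the arm can. A call with a gripper value outside its range is refused whole. "jaw" is the opening, from 0 (shut) to 1 (fully open), set as the call begins (left out, the last holds). The fingers move at their own pace and stop on an object; the grip force is fixed at half the most. Time passes only in rows, so rows that do not move let the fingers close. It gives the time, the measured TCP pose, the force, the opening and the grip force at its end, in the units of the state.
- ctrl.observe(): the state, without advancing time (a new reading comes with each control period).
- ctrl.get_image(name): name is "side" or "top" or "wrist"; returns the picture (420x560x3 uint8, red, green, blue); there is no depth.
- ctrl.camera_model(name): a dict with "vertical_fov" (degrees; the focal length in pixels is half the picture's height over the tangent of half this angle, whatever the lens; pixels are square), "cx", "cy" (the principal point, pixels), "position" and "attitude" of the camera in the world. Camera axes: x right, y down, z forward; pixel columns grow to the right and rows downward; lengths in m; the calibration is good to about 2 mm. The wrist camera is an equidistant fisheye: a pixel r from the principal point sees the ray r / f radians off the axis. A picture is of the moment at which its call begins: read the wrist's pose just before it. camera_model takes no time and is no camera call; for the wrist camera it gives the pose at the moment of the call.
- ctrl.job_done(): hands the job in; it is judged then, once.
The state is a dict: "time_s": time; "q": joint angles; "joint_velocities": joint speeds; "effort": joint torques, N m; "position": TCP position; "orientation": TCP orientation; "wrist_force": force on the tool from outside, world axes, zero at the start; "wrist_torque": the same for the moment, N m; "finger_gap": finger opening in m; "finger_force": force on a finger pad.
Only numpy, scipy, OpenCV 4.12 (cv2) and the standard library are available. Lean on these libraries where they do the work, as an engineer would, in place of code of your own. Each camera call takes 0.05 s, during which the arm holds its last target. There are 200 camera calls.

## Task

Grip the short glass rod that lies in the small bench vise. Turn the wide lower ring to bring the near jaw up to within 5 mm of the rod without pushing on it, then do the gripping with the small upper knob alone, which draws in the far jaw, until the rod is held between the jaws with about 15 N; it is glass, so never let it be squeezed with more than 25 N. Leave the tin, the tweezers and the glass hook beside the vise where they lie.

Things in the scene. Friction and masses are not known exactly. Their poses are not given: they have to be found in the camera images.
- vise: small rod vise fixed to the table, base plate 84 mm wide, x from -44 to 161 mm. Origin: on the table top, on the upright axis of its two coaxial knobs, under which stands a grey gear housing (72 x 66 mm, 43 mm tall, collar of 38 mm diameter to 49 mm). x points along the bed to the near jaw, rod and far jaw, which lie at x = 37 to 140 mm, none higher than 46 mm; z up.
- ring_axis (a point): on the knobs' axis at half height of the coarse ring: wide lower black knurled ring, 52 mm in diameter, 18 mm tall (50 to 68 mm above the table). Grip it across its diameter from above, the small knob standing between the fingers, the finger tips above 45 mm (gear housing).
- knob_axis (a point): on the knobs' axis at half height of the fine knob: the small upper aluminium knob, 22 mm in diameter, 21 mm tall (71 to 92 mm above the table), standing on the middle of the ring. Grip it across its diameter with the finger tips above the ring's top (68 mm).
- coarse_ring (a joint): turn of the coarse ring, rad, growing clockwise seen from above, stops at 0 and 2.6, starts below 0.7. One rad clockwise moves the near jaw 16 mm towards the rod (vise +x); the far jaw stays. It stays where it is left; turning takes 0.45 N m.
- fine_knob (a joint): turn of the fine knob, rad, growing clockwise seen from above, stops at -0.6 and 4.6, starts near 0. One rad clockwise draws the far jaw 4 mm towards the rod (vise -x); the near jaw stays. It stays where left. Turning takes 0.11 N m while nothing is squeezed, plus 0.004 N m per newton of squeeze (as much less to turn it back); once the rod is between both jaws the squeeze grows 20 N per rad.
- jaw: near jaw, moved by the coarse ring: aluminium block 52 mm wide with a steel face plate 30 mm wide, 13 mm tall. Origin: middle of the flat face that looks at the rod; axes as the vise's, so its x axis points to the rod. The rod is squeezed against this face. It starts 15 to 29 mm from the rod.
- rod: clear glass rod end, 66 mm long (its y axis, across the vise), 10 mm wide (x), 9 mm tall, 10 g, loose on the bed. Origin: middle of its underside; its near side is 5 mm nearer the near jaw. The far jaw (face on a spring of 5 N per mm) stands 0 to 7 mm behind its far side, exact place not given; drawn in, it first slides the rod easily to the near jaw, then squeezes it.
- frit_tin: round grey tin, 50 mm across, 24 mm tall, loose beside the vise; origin: middle of its underside. Not to be moved.
- tweezers: long steel tweezers, 174 mm, 10 mm tall, loose beside the vise; origin: middle of the underside, length along y. Not to be moved.
- glass_hook: bent clear glass rod, 68 x 21 mm, 6 mm tall, loose beside the vise; origin: middle of the underside. Not to be moved.
Mind the look-alikes: they are no part of the job. Leave any yellow look-alike of the vise alone.

How it is judged:
By the outcome, as a careful person would: the job done as asked, in the order asked, and still so for the second after the job is handed in, with the robot touching nothing.
It also fails if it takes over 58 s, if anything falls off the work surface, if the arm or the gripper's body presses on something with over 40 N, if the wrist force passes 120 N, or if a joint passes its speed limit or range.

## Working session

There is one attempt and no reset: what is moved stays moved. The work goes in short steps, Python scripts to look and compute and a tool call to move; the robot and the scene stay as the last step left them, time stands still between calls to the robot, and variables do not carry over. Pictures are saved under pics/ and viewed, at most 10 in all, crops included, and the job is handed in when it is done.

Besides the shell and the picture viewer there is one more tool, called as name([rows], argument=value, ...), one row to a line, values as JSON. move_arm: Moves the arm, as the interface text tells. Its arguments: {"type":"object","properties":{"targets":{"type":"array","items":{"type":"array","items":{"type":"number"}}},"jaw":{"type":"number"}},"required":["targets"]}

```bash
mkdir -p pics; ls
python3 - <<'E'
from workcell import ctrl
import cv2,numpy as np
for n in("top","side"):
    im=ctrl.get_image(n); cv2.imwrite(f"pics/{n}0.png",im[:,:,::-1]); 
    m=ctrl.camera_model(n); print(n,m)
s=ctrl.observe(); print({k:np.round(v,3).tolist() for k,v in s.items()})
E
```

```text
pics
top {'vertical_fov': 57.48496923208518, 'cx': 270.2960404652733, 'cy': 208.27913780698177, 'position': array([0.40106384, 0.02226204, 0.9410706 ]), 'attitude': array([[-8.13831330e-04, -9.91301669e-01,  1.31606761e-01],
       [-9.99494736e-01, -3.37538036e-03, -3.16050655e-02],
       [ 3.17743770e-02, -1.31565986e-01, -9.90798052e-01]])}
side {'vertical_fov': 54.26502224380259, 'cx': 285.1956499401607, 'cy': 213.4551795666881, 'position': array([ 0.3857746 , -0.77818889,  0.4967543 ]), 'attitude': array([[ 0.98900957, -0.05700258,  0.13642132],
       [-0.14753797, -0.44055264,  0.88552014],
       [ 0.00962385, -0.89591522, -0.44412082]])}
{'time_s': 0.1, 'q': [-0.901, 0.359, 0.011, -0.0, -1.224, -0.288], 'joint_velocities': [0.001, -0.001, 0.001, -0.0, -0.0, 0.001], 'effort': [0.001, -58.416, 29.375, 7.016, 0.01, -0.0], 'position': [0.251, -0.626, 0.226], 'orientation': [[-0.928, -0.373, -0.001], [-0.373, 0.928, 0.001], [0.0, 0.001, -1.0]], 'wrist_force': [0.175, 0.235, -0.379], 'wrist_torque': [0.018, 0.023, -0.029], 'finger_force': 0.0, 'finger_gap': 0.088}
```

View pics/top0.png

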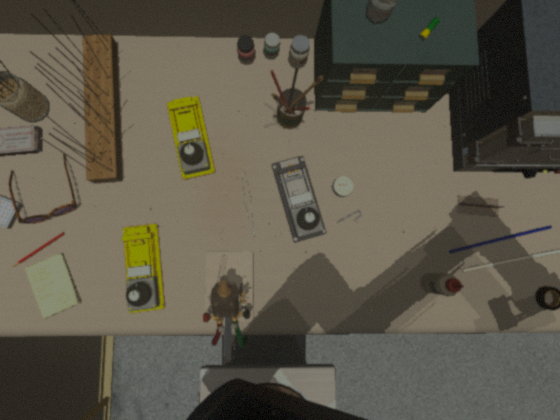

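View pics/side0.png

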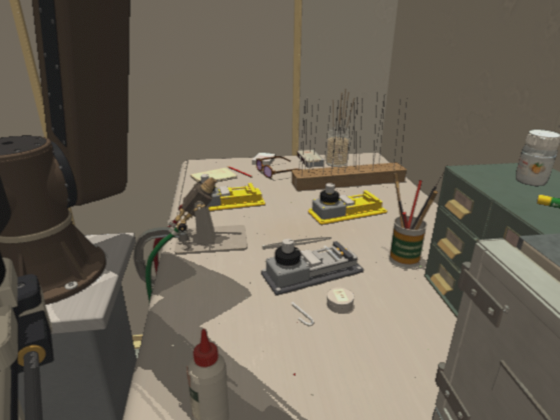

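Three vises are in the top view: yellow ones at (190,137) and (142,267), and a grey one at (298,198). In the side view the grey one is at (312,262), next to the tin (340,299) and the hook (303,314). The grey vise fits because yellow marks the look-alikes. I'll confirm it in an enlarged crop.

Run:
```python
import cv2,numpy as np
a=cv2.imread("pics/top0.png")[145:250,240:380]; b=cv2.imread("pics/side0.png")[225:345,245:385]
f=lambda i:cv2.resize(np.clip(i*1.8,0,255).astype('uint8'),(800,int(i.shape[0]*800/i.shape[1])),interpolation=cv2.INTER_CUBIC)
cv2.imwrite("pics/ctop.png",f(a)[:600]);c=f(b);print(c.shape);cv2.imwrite("pics/cside.png",c[:600])
```

```text
(685, 800, 3)
```

View pics/ctop.png

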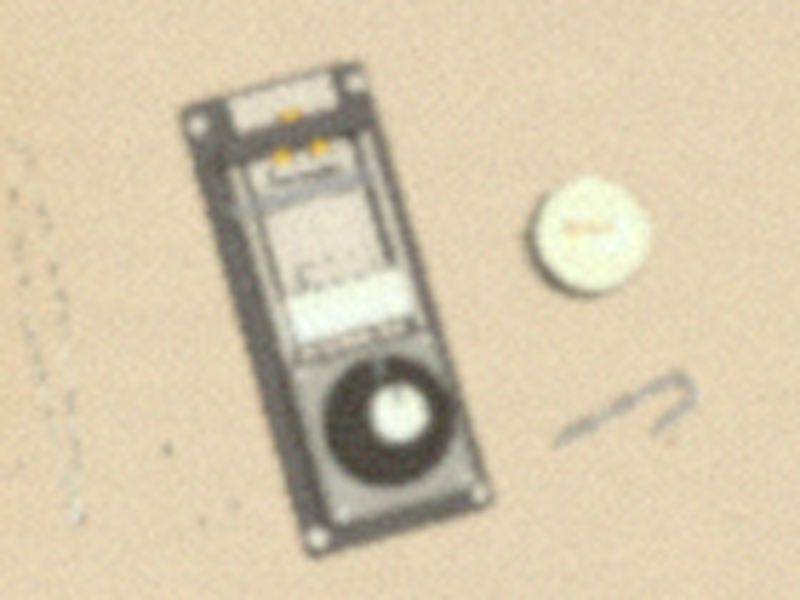

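View pics/cside.png

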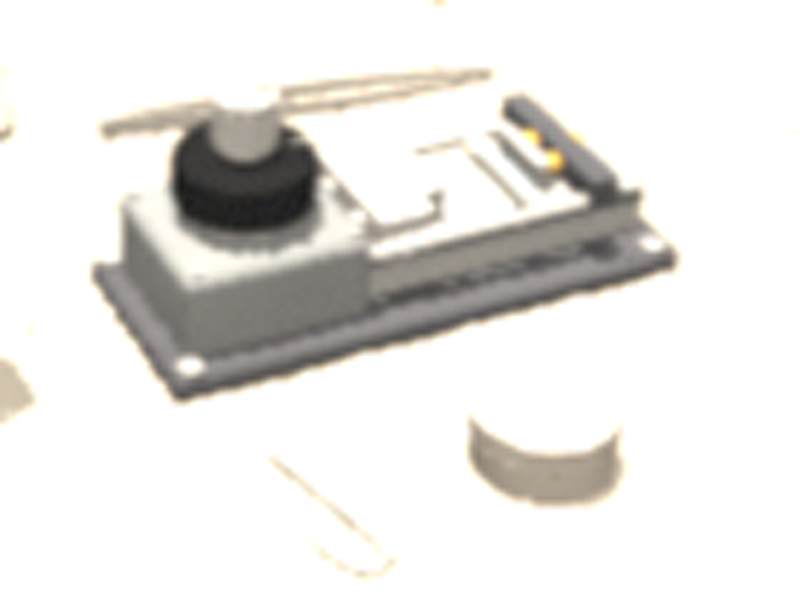

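The crop shows the grey vise with the black ring at about (390,420), the aluminium knob at (400,415), the near jaw at (350,305), and the far jaw and rod near (310,185). The tin and the hook are to its right and the tweezers to its left. Next I'll localise it.

```bash
cat > h.py <<'E'
import numpy as np,cv2
from workcell import ctrl
def ray(m,u,v,fish=False):
    f=210/np.tan(np.radians(m["vertical_fov"])/2)
    d=np.array([u-m["cx"],v-m["cy"]],float)
    if fish:
        r=np.hypot(*d);t=r/f;c=np.array([*(d/max(r,1e-9)*np.sin(t)),np.cos(t)])
    else: c=np.array([d[0]/f,d[1]/f,1])
    return m["position"],m["attitude"]@c
def plane(m,u,v,z,fish=False):
    p,d=ray(m,u,v,fish); return p+d*(z-p[2])/d[2]
def proj(m,P,fish=False):
    f=210/np.tan(np.radians(m["vertical_fov"])/2)
    c=m["attitude"].T@(np.asarray(P)-m["position"])
    if fish:
        r=np.hypot(c[0],c[1]);t=np.arctan2(r,c[2]);return np.array([m["cx"],m["cy"]])+f*t*c[:2]/r
    return np.array([m["cx"],m["cy"]])+f*c[:2]/c[2]
def st():
    s=ctrl.observe();print({k:np.round(s[k],3).tolist() for k in("time_s","q","position","wrist_force","wrist_torque","finger_gap","finger_force")});return s
E
python3 - <<'E'
from h import *
m=ctrl.camera_model("top"); c=lambda u,v:(240+u/5.714,145+v/5.714)
print("knob",plane(m,*c(400,413),.092),"ring",plane(m,*c(390,420),.068))
P=[plane(m,*c(*q),.006) for q in((185,105),(365,65),(490,500),(310,555))];print(np.round(P,4))
ax=(P[0]+P[1]-P[2]-P[3])[:2];ax/=np.hypot(*ax);print("xdir",ax,np.degrees(np.arctan2(ax[1],ax[0])))
mid=np.mean(P,0)[:2];print("origin from plate",mid-ax*.0585)
s=ctrl.observe();w=ctrl.camera_model("wrist");R=s["orientation"]
print("cam in tool",R.T@(w["position"]-s["position"]),R.T@w["attitude"],w["vertical_fov"])
E
```

```text
knob [ 0.49382542 -0.09373728  0.092     ] ring [ 0.4936025  -0.09293349  0.068     ]
[[ 0.6387 -0.0129  0.006 ]
 [ 0.6574 -0.0922  0.006 ]
 [ 0.4657 -0.1438  0.006 ]
 [ 0.4421 -0.066   0.006 ]]
xdir [0.96553531 0.26027211] 15.086208566268484
origin from plate [ 0.49449333 -0.0939482 ]
cam in tool [ 0.07050503  0.00050537 -0.15834823] [[-1.26321777e-03 -9.65315060e-01 -2.61084734e-01]
 [ 9.99999192e-01 -1.18133798e-03 -4.70549906e-04]
 [ 1.45799597e-04 -2.61085117e-01  9.65315772e-01]] 65.70646984690485
```

move_arm([
  [-35.5,33.5,0,0],
  [-35.5,33.5,0,0],
  [-35.5,33.5,0,0],
  [-35.5,33.5,0,0],
  [-35.5,33.5,0,0],
  [-35.5,33.5,0,0],
  [-35.5,33.5,0,0],
  [-35.5,33.5,0,0],
])

```text
time_s: 1.1
position: [0.4154, -0.2703, 0.2264]
orientation: [[-0.928, -0.373, -0.0], [-0.373, 0.928, 0.0], [0.0, 0.0, -1.0]]
wrist_force: [0.3, -0.8, 0.4]
finger_gap: 0.0874
finger_force: 0.0
```

move_arm([
  [-35.5,33.5,0,0],
  [-35.5,33.5,0,0],
  [-35.5,33.5,0,0],
  [-35.5,33.5,0,0],
  [0,0,0,-0.18],
  [0,0,0,-0.18],
  [0,0,0,-0.18],
  [0,0,0,-0.18],
])

```text
time_s: 2.1
position: [0.4967, -0.0945, 0.2262]
orientation: [[-0.447, -0.895, -0.001], [-0.895, 0.447, 0.0], [0.0, 0.001, -1.0]]
wrist_force: [0.2, 0.1, -0.6]
finger_gap: 0.0876
finger_force: 0.0
```

move_arm([
  [0,0,0,-0.18],
  [0,0,0,-0.18],
  [0,0,0,-0.18],
  [0,0,0,-0.18],
  [0,0,0,-0.18],
  [0,0,0,-0.18],
  [0,0,0,-0.18],
  [0,0,0,-0.18],
])

```text
time_s: 3.1
position: [0.4967, -0.0946, 0.2262]
orientation: [[0.829, -0.56, -0.001], [-0.56, -0.829, 0.0], [-0.001, 0.0, -1.0]]
wrist_force: [0.8, 0.3, 0.7]
finger_gap: 0.0877
finger_force: 0.0
```

Run:
```python
from h import *
s=st();print(np.round(s["orientation"],3))
```

```text
{'time_s': 3.1, 'q': [0.201, 0.079, -0.354, -0.0, -1.139, 0.776], 'position': [0.497, -0.095, 0.226], 'wrist_force': [0.81, 0.282, 0.722], 'wrist_torque': [-0.021, 0.128, 0.033], 'finger_gap': 0.088, 'finger_force': 0.0}
[[ 0.829 -0.56  -0.001]
 [-0.56  -0.829  0.   ]
 [-0.001  0.    -1.   ]]
```

move_arm([
  [0,0,0,-0.171],
  [0,0,0,-0.171],
  [0,0,0,-0.171],
  [0,0,0,-0.171],
  [0,0,0,-0.171],
  [0,0,0,0],
])

```text
time_s: 3.85
position: [0.4968, -0.0946, 0.2263]
orientation: [[0.968, 0.251, -0.001], [0.251, -0.968, 0.0], [-0.001, -0.0, -1.0]]
wrist_force: [-0.1, -0.1, 0.1]
finger_gap: 0.0879
finger_force: 0.0
```

Run:
```python
from h import *
s=st();print(np.round(s["orientation"],3))
w=ctrl.camera_model("wrist");im=ctrl.get_image("wrist")
np.savez("w1.npz",im=im,**w)
cv2.imwrite("pics/w1.png",np.clip(im[:,:,::-1]*1.4,0,255))
o=np.array([.4942,-.0937]);x=np.array([.9655,.2603])
for d,z in((0,.092),(0,.068),(.04,.04),(.1,.03),(.161,.006)):print(d,proj(w,[*(o+x*d),z],True))
```

```text
{'time_s': 3.85, 'q': [0.201, 0.079, -0.354, -0.0, -1.139, 1.624], 'position': [0.497, -0.095, 0.226], 'wrist_force': [-0.079, -0.095, 0.104], 'wrist_torque': [-0.127, 0.096, 0.011], 'finger_gap': 0.088, 'finger_force': 0.0}
[[ 0.968  0.251 -0.001]
 [ 0.251 -0.968  0.   ]
 [-0.001 -0.    -1.   ]]
0 [280.41244444 199.64396114]
0 [280.49035939 193.89364017]
0.04 [280.14813807 151.29062601]
0.1 [279.57244442  95.56172844]
0.161 [279.13560129  46.1024526 ][ WARN:0@2.274] global loadsave.cpp:1063 imwrite_ Unsupported depth image for selected encoder is fallbacked to CV_8U.
```

View pics/w1.png

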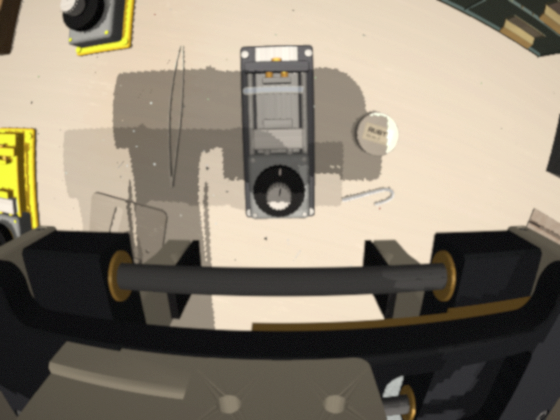

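The wrist view shows the knob at (278,197), the ring at (279,189), the near jaw at about (278,135) and the clear rod across at about (273,90). I'll enlarge it to read the gap.

Run:
```python
from h import *
d=dict(np.load("w1.npz"));im=d["im"]
c=im[65:165,225:335,::-1];c=cv2.resize(c,(660,600),interpolation=cv2.INTER_CUBIC)
cv2.imwrite("pics/w1c.png",np.clip(c.astype(float)*1.3,0,255).astype('uint8'))
# knob / ring centroids
g=cv2.cvtColor(im,cv2.COLOR_RGB2GRAY)
t=(g[150:225,240:315]<50).astype('uint8');k,l,s,ce=cv2.connectedComponentsWithStats(t);i=1+np.argmax(s[1:,4]);print(s[i]+[240,150,0,0,0])
cn=max(cv2.findContours((l==i).astype('uint8'),0,2)[0],key=cv2.contourArea);print(cv2.fitEllipse(cv2.convexHull(cn)))
```

```text
[ 253  164   52   52 1503]
((38.50257873535156, 39.760841369628906), (50.99260711669922, 51.59004211425781), 170.18885803222656)
```

View pics/w1c.png

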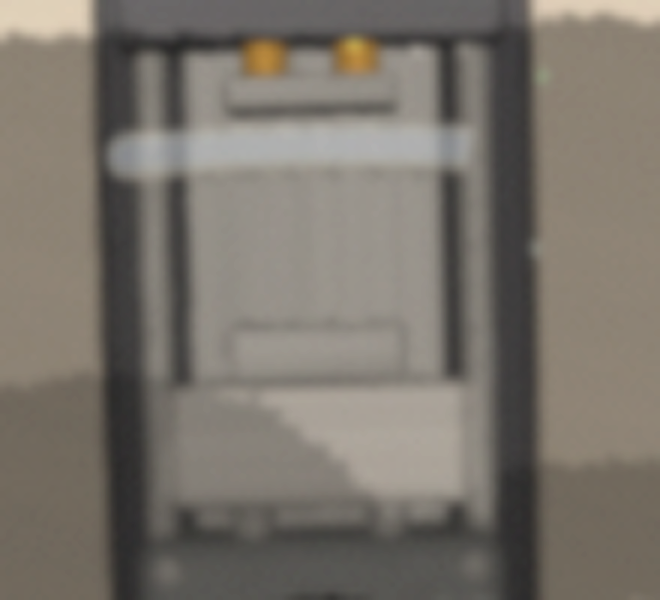

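The rod band covers crop rows 132–175. The near face plate's leading edge is at crop row 322, and the far jaw face is at about row 112. Now to convert these to vise coordinates.

Run:
```python
from h import *
d=dict(np.load("w1.npz"));im=d["im"];g=cv2.cvtColor(im,cv2.COLOR_RGB2GRAY)
sub=g[180:215,262:296];t=(sub>110).astype('uint8');k,l,s,ce=cv2.connectedComponentsWithStats(t);i=1+np.argmax(s[1:,4]);print("bright",s[i],ce[i]+[262,180])
P=lambda u,v,z:plane(d,u,v,z,True)
print("knob",P(*(ce[i]+[262,180]),.090)); 
for v,z in((164,.068),(164,.05),(216,.068)):print("ring edge",v,z,P(279,v,z))
print("sides",P(253,190,.068),P(305,190,.068))
o=np.array([.4942,-.0937]);x=np.array([.9655,.2603])
for n,v,z in(("plate",322,.039),("plate",322,.042),("rodnear",173,.030),("rodnear",173,.033),("rodfar",131,.033),("farface",112,.039)):
    p=P(225+315/6,65+v/6,z);print(n,z,(p[:2]-o)@x)
for z in(.036,.039,.042,.046):print("platewidth",z,np.linalg.norm(P(225+230/6,118.7,z)-P(225+405/6,118.7,z)))
for z in(.025,.03,.035):print("rodlen",z,np.linalg.norm(P(225+107/6,91,z)-P(225+473/6,90,z)))
print("blockw52")
for z in(.036,.042,.046):print(z,np.linalg.norm(P(225+173/6,138,z)-P(225+467/6,138,z)))
```

```text
bright [  7  21  20   9 138] [278.18115942 204.5       ]
knob [ 0.48866207 -0.09296049  0.09      ]
ring edge 164 0.068 [ 0.52295619 -0.08478549  0.068     ]
ring edge 164 0.05 [ 0.52060781 -0.08524833  0.05      ]
ring edge 216 0.068 [ 0.47151567 -0.09797487  0.068     ]
sides [ 0.49123363 -0.06613067  0.068     ] [ 0.50419224 -0.11636339  0.068     ]
plate 0.039 0.07470225496703967
plate 0.042 0.07467955998510441
rodnear 0.03 0.1019200497439084
rodnear 0.033 0.1016676795714887
rodfar 0.033 0.10930481369540833
farface 0.039 0.11207652116059277
platewidth 0.036 0.03090861137941597
platewidth 0.039 0.030642637396583343
platewidth 0.042 0.030376663413750723
platewidth 0.046 0.030022031436640586
rodlen 0.025 0.06654793237914397
rodlen 0.03 0.06562269807799506
rodlen 0.035 0.06469746377684613
blockw52
0.036 0.05230685460539606
0.042 0.05140663542194168
0.046 0.05080648929963873
```

move_arm([
  [-0.7,-2.4,40,0],
  [0,0,45,0],
  [0,0,45,0],
  [0,0,30,0],
  [0,0,16,0],
  [0,0,0,0],
])

```text
time_s: 4.65
position: [0.4948, -0.0926, 0.0494]
orientation: [[0.968, 0.249, -0.003], [0.249, -0.968, -0.001], [-0.003, -0.0, -1.0]]
wrist_force: [0.1, 0.5, 0.5]
finger_gap: 0.0876
finger_force: 0.0
```

move_arm([
  [0,0,0,0],
  [0,0,0,0],
  [0,0,0,0],
  [0,0,0,0],
  [0,0,0,0],
], jaw=0.5)

```text
time_s: 5.28
position: [0.4958, -0.092, 0.0509]
orientation: [[0.968, 0.252, 0.001], [0.252, -0.968, 0.001], [0.001, -0.001, -1.0]]
wrist_force: [-1.7, 3.7, 3.3]
finger_gap: 0.0509
finger_force: 30.0
```

Run:
```python
from h import *
st()
```

```text
{'time_s': 5.275, 'q': [0.206, 0.272, -0.581, -0.001, -0.717, 1.62], 'position': [0.496, -0.092, 0.051], 'wrist_force': [-1.695, 3.691, 3.347], 'wrist_torque': [1.496, 0.85, -0.015], 'finger_gap': 0.051, 'finger_force': 30.001}
```

move_arm([
  [0,0,0,0.08],
  [0,0,0,0.08],
  [0,0,0,0.08],
  [0,0,0,0.08],
  [0,0,0,0.08],
  [0,0,0,0.08],
  [0,0,0,0.08],
  [0,0,0,0.08],
])

```text
time_s: 6.28
position: [0.4958, -0.092, 0.0509]
orientation: [[0.926, -0.377, 0.0], [-0.377, -0.926, 0.0], [0.0, -0.0, -1.0]]
wrist_force: [-2.6, 5.1, 4.1]
finger_gap: 0.0512
finger_force: 30.0
```

Run:
```python
from h import *
st()
```

```text
{'time_s': 6.275, 'q': [0.207, 0.272, -0.581, -0.0, -0.717, 0.978], 'position': [0.496, -0.092, 0.051], 'wrist_force': [-2.562, 5.089, 4.112], 'wrist_torque': [1.71, 0.968, 0.49], 'finger_gap': 0.051, 'finger_force': 29.998}
```

move_arm([
  [0,0,0,0.08],
  [0,0,0,0.08],
  [0,0,0,0.08],
  [0,0,0,0.08],
  [0,0,0,0.08],
  [0,0,0,0.08],
  [0,0,0,0.08],
  [0,0,0,0],
])

```text
time_s: 7.28
position: [0.4958, -0.0919, 0.0509]
orientation: [[0.585, -0.811, 0.0], [-0.811, -0.585, 0.001], [-0.0, -0.001, -1.0]]
wrist_force: [-2.2, 4.8, 4.7]
finger_gap: 0.051
finger_force: 30.0
```

Run:
```python
from h import *
s=st();print(np.round(s["orientation"],3))
for n in("wrist","side","top"):
    w=ctrl.camera_model(n);im=ctrl.get_image(n);np.savez(n+"2.npz",im=im,**w)
w=dict(np.load("wrist2.npz"));o=np.array([.4952,-.0925]);x=np.array([.9655,.2603])
print(*[proj(w,[*(o+x*d),.035],True) for d in(.05,.075,.1,.12)])
cv2.imwrite("pics/w2.png",np.clip(w["im"][:,:,::-1]*1.3,0,255).astype('uint8'))
```

```text
{'time_s': 7.275, 'q': [0.207, 0.272, -0.581, -0.001, -0.717, 0.419], 'position': [0.496, -0.092, 0.051], 'wrist_force': [-2.196, 4.787, 4.724], 'wrist_torque': [1.752, 0.849, -0.29], 'finger_gap': 0.051, 'finger_force': 30.001}
[[ 0.585 -0.811  0.   ]
 [-0.811 -0.585  0.001]
 [-0.    -0.001 -1.   ]]
[200.85343411 215.15585635] [161.49443944 200.33810665] [124.80113026 186.12848557] [ 97.84329998 175.43418783]
```

View pics/w2.png

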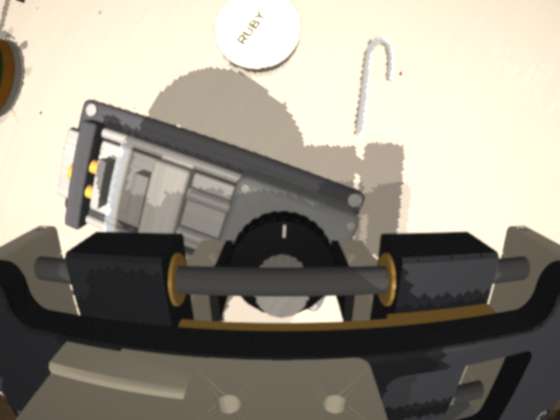

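The view shows the vise tilted, with the ring gripped at (285,265), the near jaw block at (205,200) and the far jaw at about (100,180). I'll enlarge the gap.

Run:
```python
from h import *
d=dict(np.load("wrist2.npz"));c=d["im"][110:240,65:245,::-1].astype(float)
c=cv2.resize(np.clip(255*(c/255)**.7,0,255).astype('uint8'),(800,578),interpolation=cv2.INTER_CUBIC)
cv2.imwrite("pics/w2c.png",c)
```

```text
(no output)
```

View pics/w2c.png

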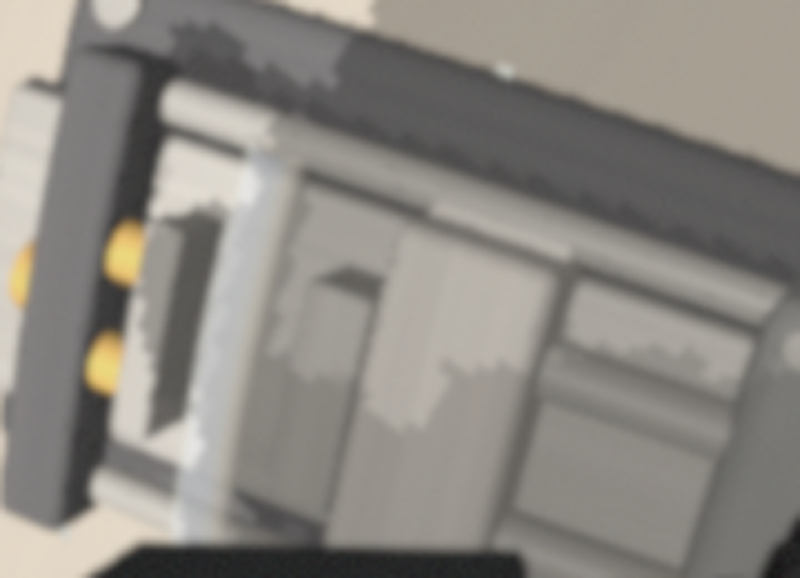

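Now the rod is clear: its near edge runs from (298,170) to (235,500), and the face plate corner is at (312,282).

Run:
```python
from h import *
d=dict(np.load("wrist2.npz"));o=np.array([.4955,-.0923])
P=lambda u,v,z:plane(d,65+u/4.444,110+v/4.444,z,True)[:2]
a=P(298,170,.03)-P(240,470,.03); n=np.array([-a[1],a[0]]);n/=np.linalg.norm(n);n*=np.sign(n[0]);print("normal deg",np.degrees(np.arctan2(n[1],n[0])))
x=np.array([.9655,.2603])
for nn in(n,x):
  for z in(.029,.032):print("rod near",z,P(278,280,z)@nn-o@nn,"far",P(228,280,z+.001)@nn-o@nn)
  for z in(.037,.04,.043):print("plate",z,(P(312,282,z)-o)@nn)
print("farjaw",[(P(180,228,z)-o)@x for z in(.037,.043)],(P(178,400,.03)-o)@x)
```

```text
normal deg 17.29885503219016
rod near 0.029 0.10211936744409872 far 0.10936919928273464
rod near 0.032 0.1007900602564002 far 0.1079111562727198
plate 0.037 0.09363641870415977
plate 0.04 0.09239310540428487
plate 0.043 0.09114979210441009
rod near 0.029 0.10244086561916643 far 0.10960886646145729
rod near 0.032 0.10114818549780946 far 0.10818902421108989
plate 0.037 0.09410575935752258
plate 0.04 0.09289819944515881
plate 0.043 0.09169063953279516
farjaw [np.float64(0.11534207405665868), np.float64(0.11218732468713177)] 0.11356303965721168
```

move_arm([
  [0,0,0,0.065],
  [0,0,0,0.065],
  [0,0,0,0.065],
  [0,0,0,0.065],
  [0,0,0,0],
  [0,0,0,0],
])

```text
time_s: 8.18
position: [0.4958, -0.0919, 0.0509]
orientation: [[0.358, -0.934, 0.0], [-0.934, -0.358, 0.001], [-0.0, -0.001, -1.0]]
wrist_force: [-1.7, 4.7, 4.2]
finger_gap: 0.0508
finger_force: 30.0
```

move_arm([
  [0,0,0,0],
  [0,0,0,0],
  [0,0,0,0],
  [0,0,0,0],
], jaw=1.0)

```text
time_s: 8.68
position: [0.4957, -0.0926, 0.0505]
orientation: [[0.358, -0.934, -0.0], [-0.934, -0.358, -0.0], [0.0, 0.0, -1.0]]
wrist_force: [0.0, -0.1, -0.7]
finger_gap: 0.0847
finger_force: 0.0
```

move_arm([
  [0,0,-25,0],
  [0,0,-30,0],
  [0,0,0,-0.18],
  [0,0,0,-0.18],
  [0,0,0,-0.18],
  [0,0,0,-0.18],
  [0,0,0,-0.18],
  [0,0,0,0],
])

```text
time_s: 9.68
position: [0.4957, -0.0925, 0.1055]
orientation: [[0.954, -0.301, -0.0], [-0.301, -0.954, -0.0], [-0.0, 0.0, -1.0]]
wrist_force: [-0.7, -1.0, 0.5]
finger_gap: 0.0879
finger_force: 0.0
```

Run:
```python
from h import *
s=st();print(np.round(s["orientation"],3))
w=ctrl.camera_model("wrist");im=ctrl.get_image("wrist");np.savez("wrist3.npz",im=im,**w)
o=np.array([.4955,-.0923]);x=np.array([.9655,.2603])
p=proj(w,[*(o+x*.1),.035],True);print(p);u,v=map(int,p);u=max(u-75,0);v=max(v-55,0);print("corner",u,v)
c=im[v:v+120,u:u+160,::-1].astype(float);c=cv2.resize((255*(c/255)**.7).astype('uint8'),(800,600),interpolation=cv2.INTER_CUBIC);cv2.imwrite("pics/w3c.png",c)
```

```text
{'time_s': 9.675, 'q': [0.206, 0.197, -0.522, 0.0, -0.852, 1.059], 'position': [0.496, -0.093, 0.105], 'wrist_force': [-0.688, -1.035, 0.462], 'wrist_torque': [-0.079, 0.15, 0.008], 'finger_gap': 0.088, 'finger_force': 0.0}
[[ 0.954 -0.301 -0.   ]
 [-0.301 -0.954 -0.   ]
 [-0.     0.    -1.   ]]
[205.00161834 102.84242645]
corner 130 47
```

View pics/w3c.png

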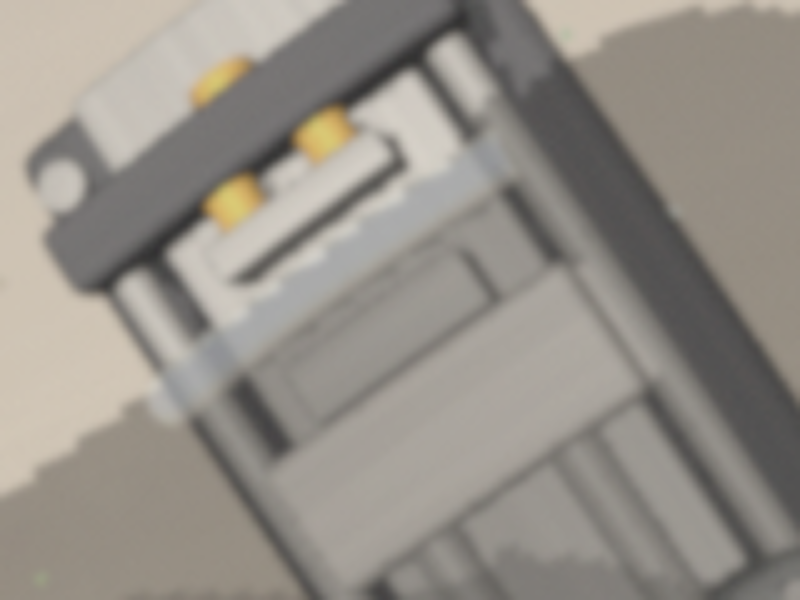

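The rod's near edge runs (250,365)–(515,185), the plate's leading edge (285,375)–(465,250), and the far jaw face (235,280)–(400,160).

Run:
```python
from h import *
d=dict(np.load("wrist3.npz"));o=np.array([.4957,-.0923]);x=np.array([.9655,.2603])
P=lambda u,v,z:(plane(d,130+u/5,47+v/5,z,True)[:2]-o)@x
f=lambda n,u,v,zs:print(n,[round(1e3*P(u,v,z),1) for z in zs])
f("rodnear",385,273,(.028,.031,.034));f("rodfar",330,260,(.028,.031,.034));f("plate",375,312,(.037,.04,.043));f("farface",318,222,(.037,.04,.043))
g=cv2.cvtColor(d["im"],cv2.COLOR_RGB2GRAY)
t=(g[150:,200:340]<45).astype('uint8')
```

```text
rodnear [np.float64(101.0), np.float64(100.4), np.float64(99.9)]
rodfar [np.float64(107.4), np.float64(106.8), np.float64(106.2)]
plate [np.float64(95.5), np.float64(95.1), np.float64(94.6)]
farface [np.float64(111.2), np.float64(110.5), np.float64(109.8)]
```

Run:
```python
from h import *
o=np.array([.4957,-.0923]);x=np.array([.9655,.2603]);y=np.array([-x[1],x[0]])
for f,ys in(("w1.npz",(-.010,.010)),("wrist2.npz",(-.013,-.005)),("wrist3.npz",(-.010,.010))):
    d=dict(np.load(f));im=cv2.cvtColor(d["im"],cv2.COLOR_RGB2GRAY).astype(np.float32)
    for z in(.030,.040):
        X=np.arange(.064 if f[1]=='1' else .084,.118,.001);Y=np.linspace(*ys,21)
        M=np.array([[proj(d,[*(o+x*a+y*b),z],True) for a in X] for b in Y],np.float32)
        p=cv2.remap(im,M[...,0],M[...,1],1).mean(0)
        print(f,z,' '.join(f"{a*1e3:.0f}:{v:.0f}" for a,v in zip(X,p)))
```

```text
w1.npz 0.03 64:101 65:108 66:111 67:114 68:116 69:117 70:117 71:113 72:108 73:105 74:108 75:112 76:114 77:114 78:114 79:114 80:114 81:114 82:114 83:114 84:114 85:114 86:114 87:114 88:114 89:114 90:114 91:114 92:114 93:114 94:114 95:114 96:115 97:114 98:114 99:113 100:112 101:113 102:122 103:130 104:134 105:136 106:136 107:136 108:134 109:128 110:115 111:95 112:78 113:84 114:99 115:109 116:112 117:111
w1.npz 0.04 64:100 65:107 66:111 67:114 68:116 69:117 70:117 71:113 72:108 73:105 74:109 75:112 76:114 77:114 78:114 79:114 80:114 81:114 82:114 83:114 84:114 85:114 86:114 87:114 88:114 89:114 90:114 91:114 92:114 93:114 94:114 95:115 96:114 97:114 98:113 99:112 100:113 101:121 102:129 103:134 104:136 105:136 106:136 107:134 108:127 109:112 110:92 111:78 112:86 113:103 114:111 115:112 116:110 117:105
wrist2.npz 0.03 84:149 85:147 86:131 87:101 88:94 89:100 90:101 91:101 92:101 93:105 94:111 95:115 96:120 97:124 98:129 99:131 100:127 101:116 102:109 103:119 104:140 105:155 106:162 107:165 108:166 109:170 110:175 111:171 112:138 113:87 114:67 115:67 116:69 117:74
wrist2.npz 0.04 84:99 85:113 86:118 87:118 88:118 89:119 90:119 91:118 92:119 93:121 94:128 95:131 96:125 97:114 98:110 99:127 100:148 101:159 102:164 103:166 104:168 105:174 106:174 107:145 108:84 109:57 110:56 111:56 112:59 113:77 114:101 115:114 116:119 117:126
wrist3.npz 0.03 84:136 85:137 86:132 87:115 88:97 89:104 90:117 91:120 92:120 93:122 94:123 95:122 96:120 97:117 98:110 99:110 100:111 101:107 102:115 103:132 104:141 105:144 106:144 107:145 108:149 109:163 110:173 111:156 112:104 113:67 114:93 115:149 116:181 117:186
wrist3.npz 0.04 84:136 85:130 86:110 87:96 88:109 89:118 90:120 91:121 92:122 93:123 94:121 95:118 96:112 97:109 98:111 99:107 100:113 101:130 102:140 103:143 104:144 105:144 106:150 107:165 108:172 109:144 110:87 111:69 112:115 113:168 114:186 115:184 116:179 117:169
```

The gap is about 3.5–4 mm. A small extra ring turn of about 1.3 mm will centre it within the 5 mm limit.

move_arm([
  [0,0,30,0],
  [0,0,25,0],
  [0,0,0,0],
])

```text
time_s: 10.1
position: [0.4943, -0.0928, 0.0491]
orientation: [[0.953, -0.303, -0.004], [-0.303, -0.953, -0.001], [-0.003, 0.002, -1.0]]
wrist_force: [0.4, 0.4, 0.5]
finger_gap: 0.0875
finger_force: 0.0
```

move_arm([
  [0,0,0,0],
  [0,0,0,0],
  [0,0,0,0],
  [0,0,0,0],
  [0,0,0,0.04],
  [0,0,0,0.04],
  [0,0,0,0],
  [0,0,0,0],
], jaw=0.5)

```text
time_s: 11.1
position: [0.4961, -0.0921, 0.051]
orientation: [[0.927, -0.375, 0.001], [-0.375, -0.927, 0.0], [0.001, -0.001, -1.0]]
wrist_force: [-1.9, 4.6, 6.1]
finger_gap: 0.0514
finger_force: 30.0
```

Run:
```python
from h import *
s=st();print(np.round(s["orientation"],3))
```

```text
{'time_s': 11.1, 'q': [0.206, 0.272, -0.581, -0.0, -0.717, 0.981], 'position': [0.496, -0.092, 0.051], 'wrist_force': [-1.868, 4.63, 6.078], 'wrist_torque': [1.979, 0.775, 0.093], 'finger_gap': 0.051, 'finger_force': 30.001}
[[ 0.927 -0.375  0.001]
 [-0.375 -0.927  0.   ]
 [ 0.001 -0.001 -1.   ]]
```

move_arm([
  [0,0,0,0],
  [0,0,0,0],
  [0,0,0,0],
  [0,0,0,0],
  [0,0,-22,0],
  [0,0,0,-0.18],
  [0,0,0,-0.18],
  [0,0,0,-0.18],
], jaw=1.0)

```text
time_s: 12.1
position: [0.4957, -0.0925, 0.0726]
orientation: [[0.987, 0.16, -0.0], [0.16, -0.987, 0.0], [-0.0, -0.0, -1.0]]
wrist_force: [-0.0, -1.2, 1.2]
finger_gap: 0.0878
finger_force: 0.0
```

move_arm([
  [0,0,1.5,0],
  [0,0,0,0],
  [0,0,0,0],
  [0,0,0,0],
  [0,0,0,0],
  [0,0,0,0],
  [0,0,0,0],
  [0,0,0,0],
], jaw=0.1)

```text
time_s: 13.1
position: [0.4957, -0.0921, 0.0711]
orientation: [[0.988, 0.154, 0.0], [0.154, -0.988, 0.001], [0.0, -0.001, -1.0]]
wrist_force: [-0.4, 3.6, 2.3]
finger_gap: 0.0212
finger_force: 30.0
```

Run:
```python
from h import *
s=st()
```

```text
{'time_s': 13.1, 'q': [0.206, 0.242, -0.561, -0.001, -0.767, 1.52], 'position': [0.496, -0.092, 0.071], 'wrist_force': [-0.377, 3.551, 2.282], 'wrist_torque': [1.333, 0.547, -0.022], 'finger_gap': 0.021, 'finger_force': 30.0}
```

move_arm([
  [0,0,0,0.08],
  [0,0,0,0.08],
  [0,0,0,0.08],
  [0,0,0,0.08],
  [0,0,0,0.08],
])

```text
time_s: 13.72
position: [0.4957, -0.092, 0.0711]
orientation: [[0.97, -0.245, 0.0], [-0.245, -0.97, 0.001], [-0.0, -0.001, -1.0]]
wrist_force: [-1.6, 5.0, 2.0]
finger_gap: 0.0217
finger_force: 30.0
```

Run:
```python
from h import *
s=st();print(np.round(s["orientation"],3), s["effort"][5])
```

```text
{'time_s': 13.725, 'q': [0.206, 0.242, -0.561, -0.001, -0.767, 1.118], 'position': [0.496, -0.092, 0.071], 'wrist_force': [-1.587, 4.988, 1.971], 'wrist_torque': [1.614, 0.59, 0.107], 'finger_gap': 0.022, 'finger_force': 29.999}
[[ 0.97  -0.245  0.   ]
 [-0.245 -0.97   0.001]
 [-0.    -0.001 -1.   ]] 0.9398584440350533
```

```bash
cat > t.py <<'E'
from h import *
s=ctrl.observe();print(round(s["time_s"],3),"tz",np.round(s["wrist_torque"],3),"eff6",round(s["effort"][5],3),"q6",round(s["q"][5],4),"heading",round(np.arctan2(s["orientation"][1][0],s["orientation"][0][0]),4),np.round(s["wrist_force"],1))
E
python3 t.py
```

```text
13.725 tz [1.614 0.59  0.107] eff6 0.94 q6 1.1177 heading -0.2472 [-1.6  5.   2. ]
```

move_arm([
  [0,0,0,0.08],
  [0,0,0,0.08],
])

```text
time_s: 13.98
position: [0.4957, -0.0919, 0.0711]
orientation: [[0.918, -0.396, 0.0], [-0.396, -0.918, 0.001], [-0.0, -0.001, -1.0]]
wrist_force: [-0.9, 4.1, 1.4]
finger_gap: 0.0211
finger_force: 30.0
```

```bash
python3 t.py
```

```text
13.975 tz [1.7   0.679 0.126] eff6 0.94 q6 0.9577 heading -0.4073 [-0.9  4.1  1.4]
```

move_arm([
  [0,0,0,0.08],
  [0,0,0,0.08],
])

```text
time_s: 14.22
position: [0.4957, -0.0919, 0.0711]
orientation: [[0.843, -0.537, 0.0], [-0.537, -0.843, 0.001], [-0.0, -0.001, -1.0]]
wrist_force: [-0.3, 5.1, 1.8]
finger_gap: 0.0212
finger_force: 30.0
```

```bash
python3 t.py
```

```text
14.225 tz [1.742 0.584 0.097] eff6 0.94 q6 0.7977 heading -0.5673 [-0.3  5.1  1.8]
```

move_arm([
  [0,0,0,0.08],
  [0,0,0,0.08],
])

```text
time_s: 14.48
position: [0.4957, -0.0919, 0.0711]
orientation: [[0.747, -0.665, 0.0], [-0.665, -0.747, 0.001], [-0.0, -0.001, -1.0]]
wrist_force: [-1.0, 4.7, 0.5]
finger_gap: 0.0211
finger_force: 30.0
```

```bash
python3 t.py
```

```text
14.475 tz [1.735 0.599 0.078] eff6 0.94 q6 0.6377 heading -0.7273 [-1.   4.7  0.5]
```

Joint‑6 effort is a low‑noise torque signal, so I'll watch that. At full precision:

```bash
sed -i 's/effort"\]\[5\],3/effort"][5],5/' t.py; python3 t.py
```

```text
14.475 tz [1.735 0.599 0.078] eff6 0.9397 q6 0.6377 heading -0.7273 [-1.   4.7  0.5]
```

move_arm([
  [0,0,0,0.08],
  [0,0,0,0.08],
])

```text
time_s: 14.72
position: [0.4957, -0.0919, 0.0711]
orientation: [[0.632, -0.775, 0.0], [-0.775, -0.632, 0.001], [-0.0, -0.0, -1.0]]
wrist_force: [-0.9, 5.2, 1.0]
finger_gap: 0.0208
finger_force: 30.0
```

```bash
python3 t.py
```

```text
14.725 tz [1.88  0.59  0.111] eff6 0.93348 q6 0.4777 heading -0.8872 [-0.9  5.2  1. ]
```

move_arm([
  [0,0,0,0.08],
  [0,0,0,0.08],
])

```text
time_s: 14.98
position: [0.4958, -0.0919, 0.0711]
orientation: [[0.5, -0.866, 0.0], [-0.866, -0.5, 0.001], [-0.0, -0.001, -1.0]]
wrist_force: [-0.7, 4.8, 1.3]
finger_gap: 0.0214
finger_force: 30.0
```

```bash
python3 t.py
```

```text
14.975 tz [1.906 0.601 0.088] eff6 0.92229 q6 0.3177 heading -1.0472 [-0.7  4.8  1.3]
```

move_arm([
  [0,0,0,0.08],
  [0,0,0,0.08],
])

```text
time_s: 15.22
position: [0.4958, -0.0919, 0.0711]
orientation: [[0.356, -0.935, 0.0], [-0.935, -0.356, 0.001], [-0.001, -0.0, -1.0]]
wrist_force: [-1.4, 6.0, 0.6]
finger_gap: 0.0211
finger_force: 30.0
```

```bash
python3 t.py
```

```text
15.225 tz [1.938 0.529 0.164] eff6 0.91002 q6 0.1578 heading -1.2072 [-1.4  6.   0.6]
```

Contact shows at q6 ≈ 0.53: effort has dropped 0.030 N·m, about 7.4 N. The target is a drop of 0.060, so about 0.38 rad more.

move_arm([
  [0,0,0,0.08],
  [0,0,0,0.08],
])

```text
time_s: 15.48
position: [0.4959, -0.0918, 0.0711]
orientation: [[0.202, -0.979, 0.0], [-0.979, -0.202, 0.001], [-0.001, -0.0, -1.0]]
wrist_force: [-1.0, 6.3, 0.3]
finger_gap: 0.021
finger_force: 30.0
```

```bash
python3 t.py
```

```text
15.475 tz [1.97  0.454 0.182] eff6 0.89829 q6 -0.0023 heading -1.3672 [-1.   6.3  0.3]
```

move_arm([
  [0,0,0,0.06],
  [0,0,0,0.06],
])

```text
time_s: 15.72
position: [0.4959, -0.0918, 0.0711]
orientation: [[0.084, -0.996, 0.0], [-0.996, -0.084, 0.001], [-0.001, -0.0, -1.0]]
wrist_force: [-1.6, 5.7, 1.2]
finger_gap: 0.021
finger_force: 30.0
```

```bash
python3 t.py
```

```text
15.725 tz [1.945 0.417 0.13 ] eff6 0.62201 q6 -0.1216 heading -1.4865 [-1.6  5.7  1.2]
```

move_arm([
  [0,0,0,0.06],
  [0,0,0,0.045],
  [0,0,0,0],
])

```text
time_s: 16.1
position: [0.4959, -0.0918, 0.0711]
orientation: [[-0.019, -1.0, 0.0], [-1.0, 0.019, 0.001], [-0.001, -0.0, -1.0]]
wrist_force: [-0.4, 5.0, 1.6]
finger_gap: 0.0213
finger_force: 30.0
```

```bash
python3 t.py
```

```text
16.1 tz [1.948 0.38  0.057] eff6 -0.36711 q6 -0.2254 heading -1.5903 [-0.4  5.   1.6]
```

move_arm([
  [0,0,0,0],
  [0,0,0,0],
  [0,0,0,0],
  [0,0,0,0],
], jaw=0.7)

```text
time_s: 16.6
position: [0.4957, -0.0926, 0.0711]
orientation: [[-0.019, -1.0, -0.0], [-1.0, 0.019, -0.0], [0.0, 0.0, -1.0]]
wrist_force: [-0.0, -0.3, -0.4]
finger_gap: 0.0554
finger_force: 0.0
```

move_arm([
  [0,0,-40,0],
  [0,0,-45,0],
  [0,0,-45,0],
  [0,0,0,-0.17],
  [0,0,0,-0.17],
  [0,0,0,-0.17],
  [0,0,0,-0.17],
  [0,0,0,0],
])

```text
time_s: 17.6
position: [0.4957, -0.0925, 0.2011]
orientation: [[0.613, -0.79, -0.0], [-0.79, -0.613, -0.0], [-0.0, 0.0, -1.0]]
wrist_force: [0.2, 0.2, -0.3]
finger_gap: 0.0614
finger_force: 0.0
```

Run:
```python
from h import *
s=st();w=ctrl.camera_model("wrist");im=ctrl.get_image("wrist");np.savez("wrist4.npz",im=im,**w)
o=np.array([.4957,-.0923]);x=np.array([.9655,.2603])
u,v=map(int,proj(w,[*(o+x*.09),.035],True));u=max(u-70,0);v=max(v-55,0);print("corner",u,v)
c=im[v:v+105,u:u+140,::-1].astype(float);cv2.imwrite("pics/w4c.png",cv2.resize((255*(c/255)**.7).astype('uint8'),(800,600),interpolation=cv2.INTER_CUBIC))
```

```text
{'time_s': 17.6, 'q': [0.206, 0.096, -0.395, 0.0, -1.08, 0.454], 'position': [0.496, -0.093, 0.201], 'wrist_force': [0.223, 0.248, -0.348], 'wrist_torque': [-0.031, 0.15, 0.011], 'finger_gap': 0.061, 'finger_force': 0.0}
corner 129 102
```

View pics/w4c.png

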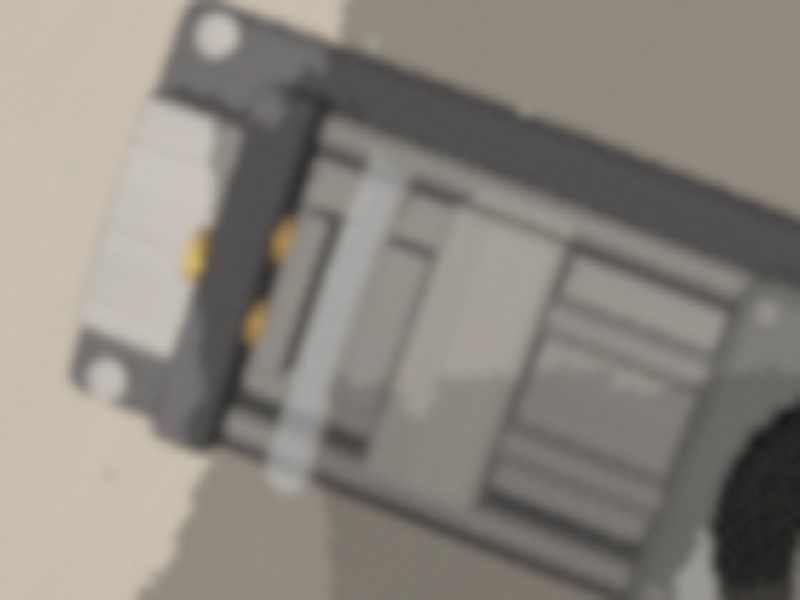

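The rod at crop (340,310) now lies flush against the near face plate at (385,310), with no gap. The turn past contact was about 0.755 rad, so the squeeze is about 15 N. The gripper is clear of everything.

```bash
python3 -c "
from workcell import ctrl
print(ctrl.job_done())"
```

```text
the job is handed in; nothing more can be done
None
```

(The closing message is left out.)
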